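Seat the shaker's counterweight and lock it

TASK

A brass counterweight disc lies loose on the dark grey platform of the lab shaker: nudge it with your fingertips across the platform until it drops over the rim into its round recess and lies flat and flush there. Then push the orange retaining clip by its post until it is swung fully over the disc. Only push: never pick up or lift the disc, leave the two vials and the jar alone, and finish clear of everything.

Things in the scene. Friction and masses are not known exactly. Their poses are not given: they have to be found in the camera images.
- weight: Loose brass disc, 48 mm diameter, 10 mm thick, edges rounded by 1 mm, about 0.15 kg (varies). Origin at the centre of its underside, z up through its top. It lies flat on the platform on the robot's side of the recess.
- shaker: Fixed lab shaker, not running. Origin on the bench under its centre, z up, x towards its far side. Flat dark grey platform 280 (x) by 320 (y) mm, top 132 mm above the bench, with the recess and seven 30 mm vial holes, 10 mm deep, at x,y = (110,-130) (110,-85) (65,-130) (20,-130) (110,130) (-110,-135) (-110,135), and thumbscrews 16 mm wide and high at (60,148) (-40,-148).
- recess (a point): Centre of the FLOOR of the counterweight's recess: round, 54 mm diameter, 10 mm deep (so the platform's top face is 10 mm above this point), 1 mm chamfer at its rim, flat black floor, a thin white line painted round it. A seated disc is flush with the platform. In the shaker's frame it is at (25, 0, 122) mm.
- clip (a joint): Angle (rad) of the orange retaining clip about a vertical hinge: 0 = closed over the recess, against a stop; starts open at 1.1 to 1.6, can turn to 1.9. Closed, its arm points from the hinge along the shaker's -x, across the recess; opening swings it towards the shaker's +y (clockwise from above). Friction holds it where it is left (about 1 N at the post to move it); no spring.
- clip_hinge (a point): On the clip's hinge axis at the level of the platform's top face; 55 mm beyond the recess centre, at (80, 0, 132) mm in the shaker's frame. The pivot screw is 18 mm diameter, 13 mm high.
- clip_post (a point): Centre of the top of the clip's upright aluminium post, 10 mm diameter, 50 mm from the hinge axis, its top 31 mm above the platform. The post stands on the clip's orange arm: 16 mm wide, 4 mm thick, 3 to 7 mm above the platform, reaching 62 mm from the hinge axis, so it passes 3 mm above a seated disc.
- vial_a: Bystander: amber vial with blue cap, 27 mm diameter, 50 mm tall, standing loose in a vial hole at the platform's -y side, 40 mm of it above the platform. Origin at the centre of its underside.
- vial_b: Bystander: amber vial with green cap, same size, standing in another vial hole at the platform's -y side.
- jar: Bystander: pale translucent jar with white lid, 70 mm diameter, 100 mm tall, standing on the bench beside the shaker at its +y side. Origin at the centre of its underside.
Mind the look-alikes: they are no part of the job. Of the things like the weight, leave any that is turquoise; of the rest the larger one is meant.

How it is judged (in metres and radians):
On the way, in this order (a step that is already met when the one before it is completed fails the run):
1. the disc lies flat on the floor of its recess (horizontal distance between weight and recess below 0.006 m and z of weight in the frame of recess below 0.002 m and angle between weight's own z axis and vertical below 0.06 rad), for 0.2 s.
2. the clip is swung over the disc (value of joint clip below 0.15 rad), for 0.2 s.
At the end, for the whole second after the job is handed in: The disc rests flat (within 0.06 rad) on the recess floor (underside within 2 mm of it, centre within 6 mm), the clip is within 0.15 rad of closed, the vials are within 15 mm and the jar within 20 mm of where they stood (all of step 1 and linear speed of weight below 0.02 m/s and value of joint clip below 0.15 rad and distance of each of vial_a, vial_b from where it was at the start of the episode below 0.015 m and distance of jar from where it was at the start of the episode below 0.02 m); the robot touches nothing.
It fails at once if the disc is lifted off the platform (z of weight in the frame of shaker above 0.144 m).
It fails at once if the disc is tipped up on edge or turned over (angle between weight's own z axis and vertical above 0.8 rad).
It fails at once if the disc is pushed off the platform (z of weight in the frame of shaker below 0.105 m).
It fails at once if a vial or the jar is disturbed (distance of any of vial_a, vial_b from where it was at the start of the episode above 0.015 m or distance of jar from where it was at the start of the episode above 0.02 m or angle between any of vial_a, vial_b, jar's own z axis and vertical above 0.4 rad).
It also fails if it takes over 45 s, if anything falls off the work surface, if the arm or the gripper's body presses on something with over 40 N, if the wrist force passes 120 N, or if a joint passes its speed limit or range.

ROBOT

A 6-joint arm with a two-finger parallel gripper is mounted at the origin on the work surface. World frame = base frame: x ahead of the robot, y to its left, z up, the work surface at z = 0. Lengths are in m, angles in degrees, forces in N, time in s.
With the tool pointing down it reaches from about 0.375 to 0.975 m from the base axis. Payload 3.8 kg.
Tool frame: the origin (TCP) lies midway between the tips of the shut fingers; the grasp point (between the pads) lies 19 mm behind it (ctrl.grip_depth is the distance from the TCP to the grasp point, in m); y points along the fingers, z is the direction in which the jaws open and shut, and the axes are right-handed (so a half turn about y gives the same grasp; the last joint's range is limited). The gripper opens to 85 mm and grips with 20 to 120 N. Pads are 22 mm wide; open, the fingers measure 114 mm over their backs; the gripper's body (76 mm by 85 mm) begins 54 mm behind the grasp point. The pads swing forward as they close: fully open they stand 13 mm farther back than shut.
Start: joints at [62.286, 15.12, 91.902, -0, 72.978, -2.114], TCP at [0.292, 0.609, 0.231] pointing down, gripper open.
Joint ranges: [-150.88, 150.88], [-54.13, 125.18], [17.81, 147.31], [-75.09, 255.09], [0, 152.58], [-146.25, 146.25]. Speed limits (degrees/s): [147.25, 147.25, 180, 180, 180, 180].

INTERFACE

Orientations are given as [roll, pitch, yaw] about the fixed x, y, z axes, in that order (R = Rz(yaw) Ry(pitch) Rx(roll)).
In Python, from rig import ctrl gives the robot as it stands. The module is installed in compiled form; this text tells all that it offers.
- The arm moves only by the tool drive_tool, never from a script. Its argument "series" is a list of rows, each an object with "travel": the shift along the world's x, y, z in mm, a list of three; "dr": the turn, a rotation vector about the world's x, y, z in degrees, a list of three; "fingers": the opening, from -1 (shut) to 1 (fully open). A call has 1 to 10 rows; each row shifts and turns the pose as measured when the row begins; what a row does not reach is not made up. A row lasts 1/10 s, in which the tool goes at most 50 mm and 8.59 degrees, less where a joint would pass 70% of its speed; a pose out of reach is approached as far as the arm can. A call with a gripper value outside its range is refused whole. The fingers move at their own pace and stop on an object; the grip force is fixed at half the most. Time passes only in rows, so rows that do not move let the fingers close. It gives the time, the measured TCP pose, the force and the opening at its end, in the units of the state.
- ctrl.observe(): the state, without advancing time (a new reading comes with each control period).
- ctrl.snapshot(name): name is "scene" or "side" or "wrist"; returns a dict with "img" (400x640x3 uint8, blue, green, red), "fx", "fy", "cx", "cy" (pixels), "cam_to_world" (4x4, takes a point from camera to world coordinates); the wrist camera has in their place "hand_eye" (4x4, takes a point from camera to tool coordinates, whose origin is the TCP and whose axes are the tool frame's). Camera axes: x right, y up, looking along -z (the intrinsics and any distortion apply to the point x, -y, -z); pixel columns grow to the right and rows downward; lengths in m; the calibration is good to about 2 mm. A picture is of the moment at which its call begins: read the wrist's pose just before it. There is no depth.
- ctrl.close_job(): hands the job in, once; it reports no verdict.
The state is a dict: "time": time; "qpos": joint angles; "joint_vel": joint speeds; "effort": joint torques, N m; "ee_pos": TCP position; "tcp_rot": TCP orientation; "ft_force": force on the tool from outside, world axes, zero at the start; "ft_torque": the same for the moment, N m; "gripper_width": finger opening in m.
Only numpy, scipy, OpenCV 4.12 (cv2) and the standard library are available. Lean on these libraries where they do the work, as an engineer would, in place of code of your own. Each camera call takes 0.05 s, during which the arm holds its last target.

## Working session

There is one attempt and no reset: what is moved stays moved. The work goes in short steps, Python scripts to look and compute and a tool call to move; the robot and the scene stay as the last step left them, time stands still between calls to the robot, and variables do not carry over. Pictures are saved under pics/ and viewed, and the job is handed in when it is done.

Besides the shell and the picture viewer there is one more tool, called after "Request:" as a command line: name --argument value ..., lists and objects as JSON in quotes. drive_tool: Moves the arm, as the interface text tells. Its arguments: {"type":"object","properties":{"series":{"type":"array","items":{"type":"object","properties":{"travel":{"type":"array","items":{"type":"number"}},"dr":{"type":"array","items":{"type":"number"}},"fingers":{"type":"number"}}}}},"required":["series"]}

```bash
mkdir -p pics; python3 - <<'E'
from rig import ctrl
import cv2
s=ctrl.observe(); print({k:s[k] for k in('time','ee_pos','tcp_rot','ft_force','gripper_width')})
for n in('scene','side','wrist'):
    d=ctrl.snapshot(n); cv2.imwrite(f'pics/{n}0.png',d['img'])
    print(n,d['fx'],d['fy'],d['cx'],d['cy'],[k for k in d]); print(d.get('cam_to_world',d.get('hand_eye')))
E
```

```text
{'time': 0.0, 'ee_pos': array([0.29131143, 0.60808292, 0.22995861]), 'tcp_rot': array([-9.01284298e+01,  3.75083532e-03, -2.56001866e+01]), 'ft_force': array([ 0.06118995,  0.08048708, -0.04312077]), 'gripper_width': 0.08497474636652544}
scene 491.7610365171852 491.7610365171852 315.86240338656114 200.6916922167847 ['img', 'fx', 'fy', 'cx', 'cy', 'cam_to_world']
[[ 0.6621963  -0.56533661  0.49182372  1.09010559]
 [ 0.74927499  0.49157801 -0.44377704 -0.43661603]
 [ 0.00911368  0.66237872  0.74911372  0.97180235]
 [ 0.          0.          0.          1.        ]]
side 369.83081263779457 369.83081263779457 320.7084302347047 201.6239951522325 ['img', 'fx', 'fy', 'cx', 'cy', 'cam_to_world']
[[-0.75345691  0.47843375 -0.45100313  0.24780454]
 [-0.65737295 -0.56149491  0.50257762  0.42172938]
 [-0.01278587  0.67514784  0.73757163  0.64594502]
 [ 0.          0.          0.          1.        ]]
wrist 284.8414975545811 284.8414975545811 321.879118504656 196.98812467717997 ['img', 'fx', 'fy', 'cx', 'cy', 'hand_eye']
[[-1.26543423e-04 -9.59100778e-01 -2.83064802e-01 -7.06685130e-02]
 [-8.07065366e-04  2.83064810e-01 -9.59100444e-01 -1.42481784e-01]
 [ 9.99999666e-01  1.07083945e-04 -8.09877010e-04 -3.14424249e-04]
 [ 0.00000000e+00  0.00000000e+00  0.00000000e+00  1.00000000e+00]]
```

View pics/scene0.png

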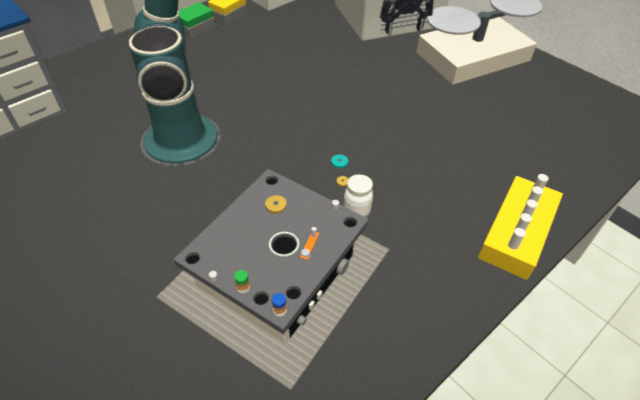

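View pics/side0.png

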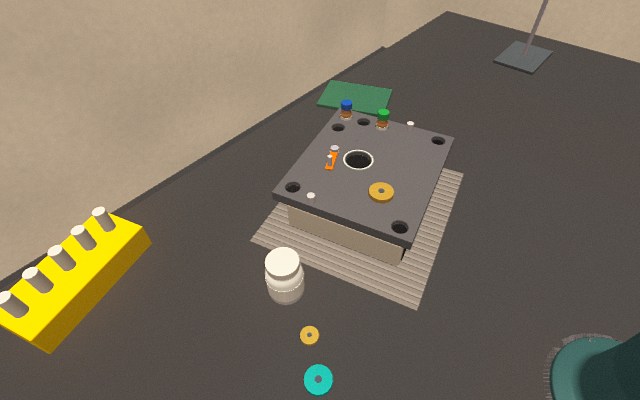

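View pics/wrist0.png

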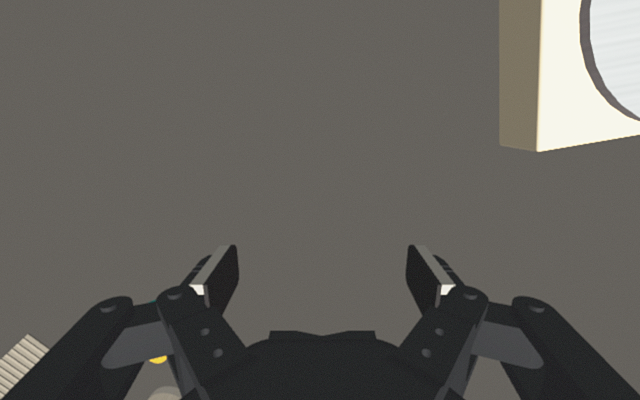

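Scene view: the brass disc on the platform is at (276,203), the recess ring at (284,243), the clip post at (313,230) and the pivot near (306,253). The turquoise and small brass discs lie on the bench next to the jar. Next I'll measure these.

```bash
cat > h.py <<'E'
import numpy as np,cv2
def ray(d,uv,M=None):
    M=d['cam_to_world'] if M is None else M
    v=M[:3,:3]@np.array([(uv[0]-d['cx'])/d['fx'],-(uv[1]-d['cy'])/d['fy'],-1.])
    return M[:3,3],v
def onz(d,uv,z,M=None):
    o,v=ray(d,uv,M); return o+v*(z-o[2])/v[2]
def blobs(mask,amin=15):
    n,l,st,c=cv2.connectedComponentsWithStats(mask.astype(np.uint8))
    return [(c[i],st[i],l==i) for i in range(1,n) if st[i][4]>=amin]
def circ(d,m,z):
    c=max(cv2.findContours(m.astype(np.uint8),cv2.RETR_EXTERNAL,cv2.CHAIN_APPROX_NONE)[0],key=len)[:,0]
    h=cv2.convexHull(c)[:,0].astype(float)
    P=np.array([onz(d,p,z)[:2] for p in c])
    A=np.c_[2*P,np.ones(len(P))]; s=np.linalg.lstsq(A,(P**2).sum(1),rcond=None)[0]
    return s[:2],np.sqrt(s[2]+s[:2]@s[:2])
E
python3 - <<'E'
from h import *
from rig import ctrl
for n in('scene','side'):
    d=ctrl.snapshot(n); im=d['img']; hsv=cv2.cvtColor(im,cv2.COLOR_BGR2HSV)
    H,S,V=cv2.split(hsv)
    print(n)
    box={'scene':(170,160,390,340),'side':(260,90,470,260)}[n]
    B=np.zeros(H.shape,bool); B[box[1]:box[3],box[0]:box[2]]=1
    for nm,m,z in(('brass',(H>14)&(H<26)&(S>120)&(V>90),.141),('orange',(H>3)&(H<13)&(S>170)&(V>120),.139),('white',(S<60)&(V>170),.132),('dark',(V<32),.132)):
        for c,st,mm in blobs(m&B):
            p,r=circ(d,mm,z); print(nm,c.round(1),st,'center',onz(d,c,z)[:2].round(4),'circ',p.round(4),r.round(4))
    x0,y0,x1,y1=box
    cv2.imwrite(f'pics/{n}1.png',cv2.resize(im[y0:y1,x0:x1],None,fx=3.4,fy=3.3))
E
```

```text
scene
brass [341.8 180.7] [336 176  12  11  96] center [0.5377 0.1429] circ [0.5378 0.1433] 0.0146
brass [275.4 203.9] [265 195  21  19 282] center [ 0.4924 -0.0192] circ [ 0.4919 -0.0189] 0.0241
brass [310.2 242.8] [305 237  11  13  72] center [ 0.6251 -0.0315] circ [ 0.6254 -0.0312] 0.0118
brass [242.7 285.6] [237 282  12   8  40] center [ 0.6166 -0.1989] circ [ 0.6146 -0.1982] 0.0082
white [359.6 193.2] [345 174  28  41 804] center [0.5878 0.1526] circ [0.5886 0.1558] 0.0414
white [335.  202.2] [332 200   7   6  33] center [0.5707 0.0908] circ [0.5709 0.0907] 0.0074
white [313.5 228.5] [311 227   6   4  20] center [0.5958 0.0036] circ [0.5958 0.0037] 0.0051
white [283.6 243.2] [269 232  31  24 163] center [ 0.584  -0.0701] circ [ 0.5839 -0.0701] 0.0314
white [373.1 244.6] [360 238  26  14  41] center [0.7111 0.0701] circ [0.7098 0.0685] 0.0176
white [368.7 248.5] [356 242  27  15  34] center [0.7121 0.0559] circ [0.7095 0.0674] 0.0216
white [304.7 252. ] [301 249   9   7  45] center [ 0.6306 -0.0513] circ [ 0.6305 -0.0512] 0.0078
white [366.4 253.5] [354 248  26  13  38] center [0
[... 6131 characters left out ...]
nter [0.5274 0.176 ] circ [0.5328 0.1689] 0.0403
white [428.3 237.4] [417 233  23  10  43] center [0.366  0.0141] circ [0.3648 0.0199] 0.0128
white [283.  252.8] [260 237  54  23 445] center [0.5337 0.2001] circ [0.5374 0.1882] 0.032
white [426.5 242.8] [415 239  23   9  46] center [0.3625 0.0264] circ [0.3624 0.0287] 0.0115
white [424.  248.3] [413 244  23  10  46] center [0.3598 0.0391] circ [0.3597 0.04  ] 0.0114
white [421.7 254. ] [410 249  24  11  49] center [0.3569 0.0515] circ [0.3561 0.0548] 0.012
white [411.8 256.8] [404 254  17   6  32] center [0.3663 0.0671] circ [0.3672 0.0637] 0.0086
dark [437.2 141.9] [433 140  10   4  24] center [ 0.4841 -0.2287] circ [ 0.4839 -0.2295] 0.0068
```

View pics/scene1.png

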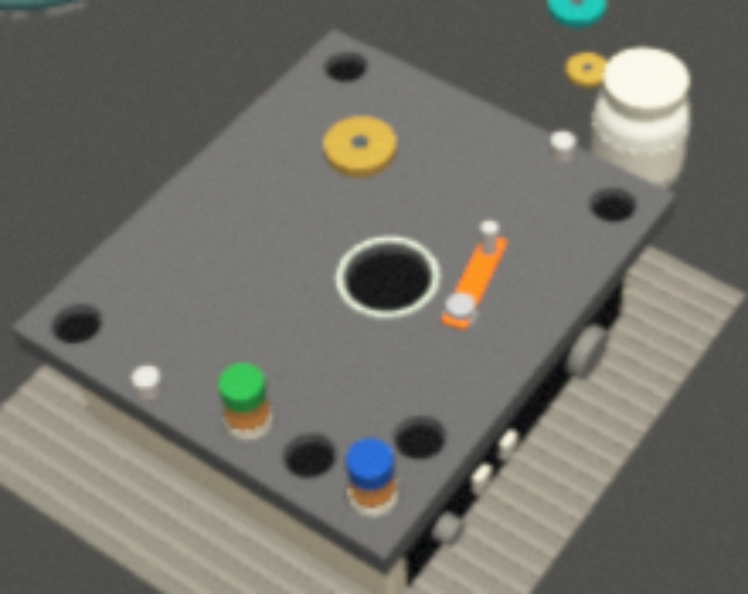

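View pics/side1.png

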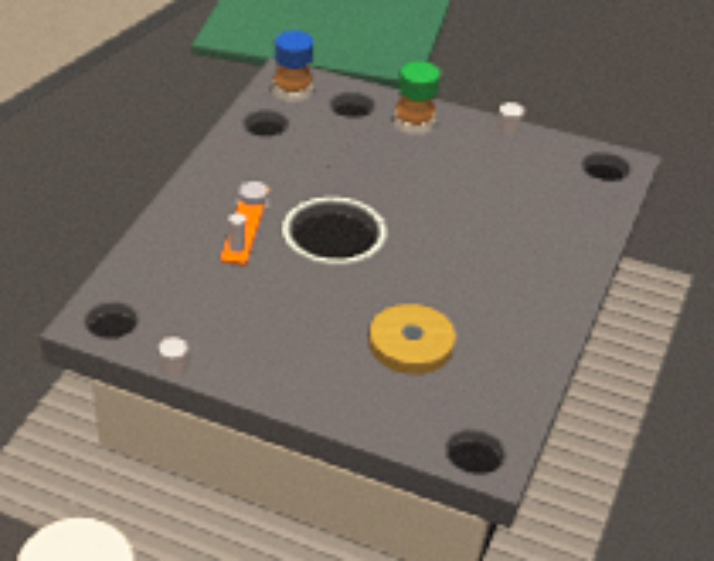

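Measured positions in the world frame:

| Item | Position |
|---|---|
| Recess | about (0.583, -0.070) |
| Disc | about (0.489, -0.017) |
| Shaker yaw | about 14.7° |
| Hinge | about (0.637, -0.056) |
| Post | about (0.614, -0.013), giving a clip angle of about 1.36 rad |

These agree with the given sizes. I'll move behind the disc, with the fingers partly open as a two-point cradle.

Request:
drive_tool --series '[{"travel": [8, -46, 10], "dr": [0, 0, -4], "fingers": -0.35}, {"travel": [12, -48, 5], "dr": [0, 0, 0], "fingers": -0.35}, {"travel": [12, -48, 5], "dr": [0, 0, 0], "fingers": -0.35}, {"travel": [12, -48, 0], "dr": [0, 0, 0], "fingers": -0.35}, {"travel": [12, -48, 0], "dr": [0, 0, 0], "fingers": -0.35}, {"travel": [12, -48, 0], "dr": [0, 0, 0], "fingers": -0.35}, {"travel": [12, -48, 0], "dr": [0, 0, 0], "fingers": -0.35}, {"travel": [12, -48, 0], "dr": [0, 0, 0], "fingers": -0.35}, {"travel": [12, -48, 0], "dr": [0, 0, 0], "fingers": -0.35}, {"travel": [12, -48, 0], "dr": [0, 0, 0], "fingers": -0.35}]'

```text
time: 1.25
ee_pos: [0.4044, 0.1265, 0.2482]
tcp_rot: [-90.0, -0.2, -29.1]
ft_force: [0.6, 0.6, -0.6]
gripper_width: 0.028
```

Request:
drive_tool --series '[{"travel": [8, -40, 0], "dr": [0, 0, 0], "fingers": -0.35}, {"travel": [8, -40, 0], "dr": [0, 0, 0], "fingers": -0.35}, {"travel": [4, -26, -10], "dr": [0, 0, 0], "fingers": -0.35}, {"travel": [0, 0, 0], "dr": [0, 0, 0], "fingers": -0.35}]'

```text
time: 1.65
ee_pos: [0.425, 0.0109, 0.2392]
tcp_rot: [-90.0, -0.4, -29.5]
ft_force: [0.0, -0.6, 0.2]
gripper_width: 0.028
```

```bash
cat >> h.py <<'E'
from scipy.spatial.transform import Rotation as R
def wristM(d,s):
    T=np.eye(4); T[:3,:3]=R.from_euler('xyz',s['tcp_rot'],degrees=True).as_matrix(); T[:3,3]=s['ee_pos']
    return T@d['hand_eye']
def wlook(ctrl,name):
    s=ctrl.observe(); d=ctrl.snapshot('wrist'); d['cam_to_world']=wristM(d,s)
    cv2.imwrite(f'pics/{name}.png',d['img']); return s,d
E
python3 - <<'E'
from h import *
from rig import ctrl
s,d=wlook(ctrl,'w1'); print(s['ee_pos'],s['tcp_rot'],s['gripper_width'])
H,S,V=cv2.split(cv2.cvtColor(d['img'],cv2.COLOR_BGR2HSV))
for nm,m,z in(('brass',(H>14)&(H<26)&(S>120)&(V>90),.142),('white',(S<60)&(V>170),.132)):
    for c,st,mm in blobs(m,100):
        p,r=circ(d,mm,z); print(nm,c.round(1),st,'circ',p.round(4),r.round(4))
E
```

```text
[0.42502649 0.01089347 0.23916585] [-89.98748201  -0.44026221 -29.46973549] 0.028020460743049532
brass [485.7  93.5] [475  79  30  29 128] circ [0.4163 0.168 ] 0.011
brass [328.5 250.2] [303 241  47  41 225] circ [ 0.486  -0.0181] 0.0219
brass [632.1 306.2] [619 288  21  40 451] circ [0.6795 0.2252] 0.016
white [316.2 203.9] [  134    75   364   232 32202] circ [ 0.4671 -0.0239] 0.1074
white [523.  188.4] [ 478  153   90   70 4185] circ [0.5128 0.1716] 0.0312
white [346.2 292.1] [339 281  13  23 105] circ [ 0.5298 -0.0177] 0.0082
white [325.8 328.9] [309 326  36   8 143] circ [ 0.571  -0.0654] 0.0182
white [623.1 379.6] [ 593  358   47   42 1166] circ [0.7882 0.1989] 0.0272
```

View pics/w1.png

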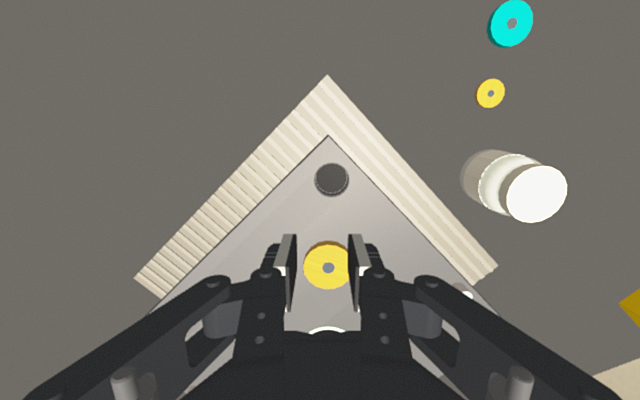

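The wrist view shows the disc centred at about (328,267) with its dark bore, partly hidden by the fingers. The recess rim is at (326,329), almost straight ahead of it.

```bash
python3 - <<'E'
from h import *
from rig import ctrl
s,d=wlook(ctrl,'w2')
H,S,V=cv2.split(cv2.cvtColor(d['img'],cv2.COLOR_BGR2HSV))
m=(H>14)&(H<34)&(S>100)&(V>60); m[:225]=0;m[310:]=0;m[:,:280]=0;m[:,375:]=0
for c,st,mm in blobs(m,60):print(c,st)
print(onz(d,(328,267.5),.142), onz(d,(325.8,326),.132))
ys=np.where(m[:,328])[0];print(ys.min(),ys.max(),onz(d,(328,ys.min()),.142),onz(d,(328,ys.max()+1),.142))
E
```

```text
[325.78604383 264.46193772] [ 302  241   48   48 1734]
[ 0.49052553 -0.01774906  0.142     ] [ 0.55618453 -0.05666139  0.132     ]
241 288 [ 0.46633626 -0.00430271  0.142     ] [ 0.51126687 -0.02927876  0.142     ]
```

Request:
drive_tool --series '[{"travel": [11, 3, 0], "dr": [0.2, 0.4, -0.4], "fingers": -0.35}, {"travel": [0, 0, -40], "dr": [0, 0, 0], "fingers": -0.35}, {"travel": [0, 0, -40], "dr": [0, 0, 0], "fingers": -0.35}, {"travel": [0, 0, -20], "dr": [0, 0, 0], "fingers": -0.35}, {"travel": [0, 0, 0], "dr": [0, 0, 0], "fingers": -0.35}]'

```text
time: 2.25
ee_pos: [0.4426, 0.0233, 0.1417]
tcp_rot: [-89.5, -0.4, -29.4]
ft_force: [-0.9, -0.2, -0.8]
gripper_width: 0.0278
```

```bash
python3 - <<'E'
from h import *
from rig import ctrl
s,d=wlook(ctrl,'w3'); print(s['ee_pos'],s['tcp_rot'],s['ft_force'])
x=ctrl.snapshot('side'); cv2.imwrite('pics/side2.png',cv2.resize(x['img'][80:280,280:500],None,fx=3,fy=3))
E
```

```text
[0.44255199 0.02332338 0.14167373] [-89.45495723  -0.43027055 -29.38269104] [-0.94862745 -0.23647369 -0.76880554]
```

View pics/w3.png

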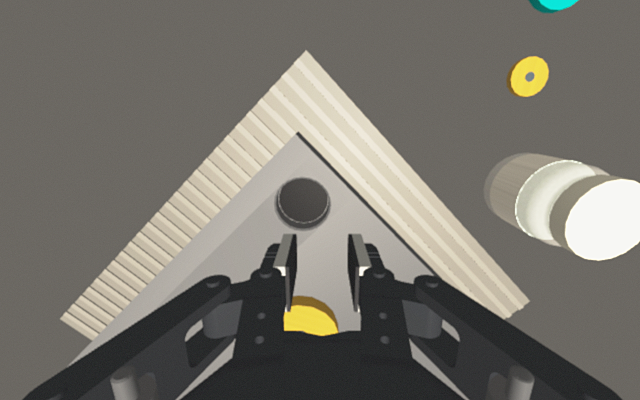

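View pics/side2.png

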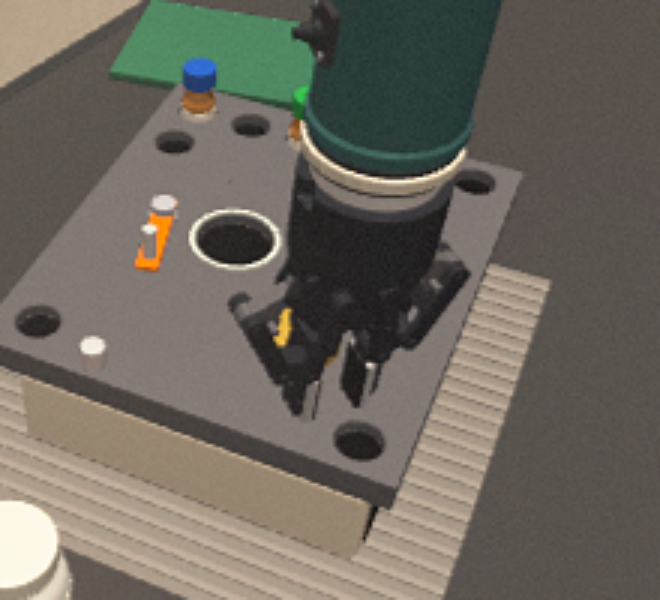

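```bash
python3 - <<'E'
from h import *
from rig import ctrl
s,d=wlook(ctrl,'w4'); print(s['ee_pos'],s['tcp_rot'],s['ft_force'],np.abs(s['joint_vel']).max())
H,S,V=cv2.split(cv2.cvtColor(d['img'],cv2.COLOR_BGR2HSV))
m=(H>14)&(H<34)&(S>150)&(V>180); m[:280]=0;m[340:]=0;m[:,:291]=0;m[:,350:]=0
pts=[]
for u in range(292,338):
    ys=np.where(m[:,u])[0]
    if len(ys): pts.append(onz(d,(u,ys.min()),.142)[:2])
P=np.array(pts); from scipy.optimize import least_squares
f=least_squares(lambda c:np.hypot(*(P-c).T)-.0235,[.49,-.017]); print(f.x,np.abs(f.fun).max(),len(P))
dd=f.x-s['ee_pos'][:2]; t=np.array([.867,-.499]);print(dd@t,dd@[.499,.867])
E
```

```text
[0.44459455 0.02298426 0.1445915 ] [-89.32923392  -0.67691058 -29.39105253] [ 0.6987452   0.2220472  -0.12533381] 1.7437072903729651
[ 0.4890431  -0.01855526] 0.00048689507192176476 45
0.059265107078701806 -0.013834937054334124
```

Request:
drive_tool --series '[{"travel": [-6, -11, -4], "dr": [-0.2, 0.3, 0], "fingers": -0.35}, {"travel": [0, 0, 0], "dr": [0, 0, 0], "fingers": -0.35}, {"travel": [0, 0, 0], "dr": [0, 0, 0], "fingers": -0.35}]'

```text
time: 2.7
ee_pos: [0.4425, 0.0113, 0.1458]
tcp_rot: [-89.4, -1.0, -29.3]
ft_force: [0.0, -0.3, -0.3]
gripper_width: 0.028
```

```bash
python3 - <<'E'
from h import *
from rig import ctrl
for i in range(3):
    s,d=wlook(ctrl,'w5'); print(s['time'],s['ee_pos'],s['tcp_rot'],s['ft_force'],np.abs(s['joint_vel']).max())
E
```

```text
2.7 [0.44247769 0.01131097 0.14577228] [-89.4214988   -1.01635397 -29.32993757] [ 0.01515701 -0.30791865 -0.30464364] 0.6352178067564865
2.75 [0.44237891 0.01127517 0.14572067] [-89.43162689  -1.01004603 -29.3288474 ] [ 0.79598059 -0.70732292 -0.36445661] 0.3302914990103995
2.8 [0.44222332 0.01136945 0.14549208] [-89.43824989  -0.98859468 -29.32423507] [ 0.58591505  0.04643368 -1.11195931] 0.5067588325948684
```

Request:
drive_tool --series '[{"travel": [-1, -1, -6], "dr": [0, 1.1, -0.6], "fingers": -0.35}, {"travel": [0, 0, -6], "dr": [0, 0, 0], "fingers": -0.35}]'

```text
time: 3.05
ee_pos: [0.4419, 0.0102, 0.1339]
tcp_rot: [-90.0, -0.1, -30.0]
ft_force: [-0.4, 0.1, -0.2]
gripper_width: 0.0274
```

```bash
python3 - <<'E'
from h import *
from rig import ctrl
for i in range(2):
    s,d=wlook(ctrl,'w6'); print(s['time'],s['ee_pos'],s['tcp_rot'],s['ft_force'],np.abs(s['joint_vel']).max())
x=ctrl.snapshot('side'); cv2.imwrite('pics/side3.png',cv2.resize(x['img'][80:280,280:500],None,fx=3,fy=3))
E
```

```text
3.05 [0.44191338 0.01024051 0.13387676] [-8.99535888e+01 -7.88546609e-02 -2.99896196e+01] [-0.36282841  0.13238902 -0.20445546] 8.062811706676307
3.1 [0.44095966 0.01030634 0.13257503] [-9.00020791e+01  1.60590195e-02 -2.99724334e+01] [-0.50970704 -1.03806645 -1.43311311] 1.543142662380724
```

View pics/side3.png

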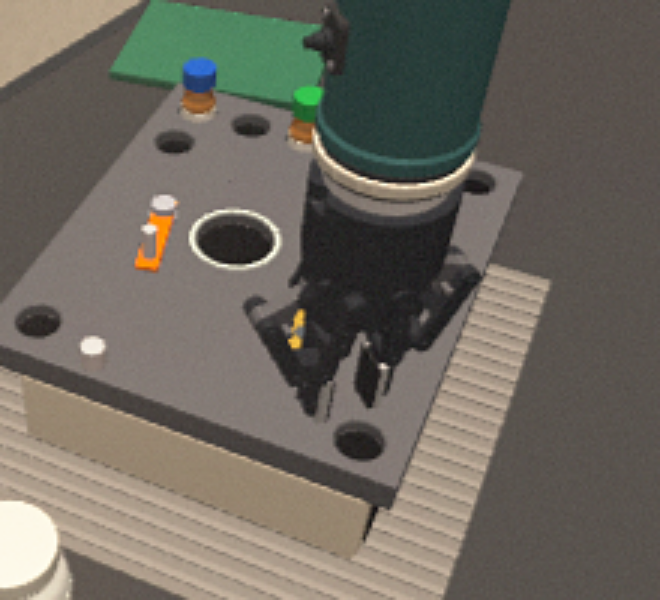

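Request:
drive_tool --series '[{"travel": [8.7, -5, 0], "dr": [0, 0, 0], "fingers": -0.35}, {"travel": [8.7, -5, 0], "dr": [0, 0, 0], "fingers": -0.35}, {"travel": [5, -3, 0], "dr": [0, 0, 0], "fingers": -0.35}, {"travel": [5, -3, 0], "dr": [0, 0, 0], "fingers": -0.35}, {"travel": [7, -4, 0], "dr": [0, 0, 0], "fingers": -0.35}, {"travel": [7, -4, 0], "dr": [0, 0, 0], "fingers": -0.35}, {"travel": [7, -4, 0], "dr": [0, 0, 0], "fingers": -0.35}]'

```text
time: 3.9
ee_pos: [0.4922, -0.0195, 0.1326]
tcp_rot: [-90.0, 0.2, -29.9]
ft_force: [-1.8, 1.2, 1.2]
gripper_width: 0.0277
```

```bash
python3 - <<'E'
from h import *
from rig import ctrl
for i in range(1):
    s,d=wlook(ctrl,'w7'); print(s['time'],s['ee_pos'],s['tcp_rot'],s['ft_force'],np.abs(s['joint_vel']).max())
for n in('side','scene'):
  x=ctrl.snapshot(n); a=(80,280) if n=='side' else (170,170); cv2.imwrite(f'pics/{n}4.png',cv2.resize(x['img'][a[0]:a[0]+180,a[1]:a[1]+220],None,fx=3,fy=3))
print(ctrl.observe()['ee_pos'])
E
```

```text
3.9 [ 0.49217947 -0.01948479  0.13263891] [-90.03659802   0.18040916 -29.93885644] [-1.80173157  1.1970246   1.17849451] 8.78073747402254
[ 0.49247695 -0.01958162  0.13272651]
```

View pics/side4.png

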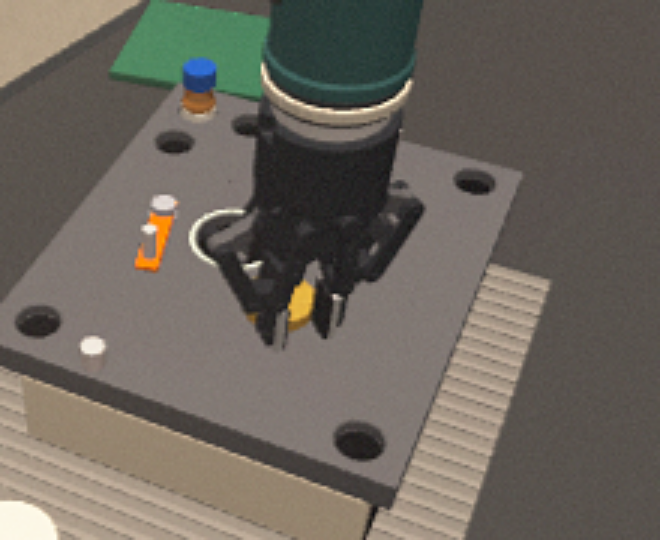

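View pics/scene4.png

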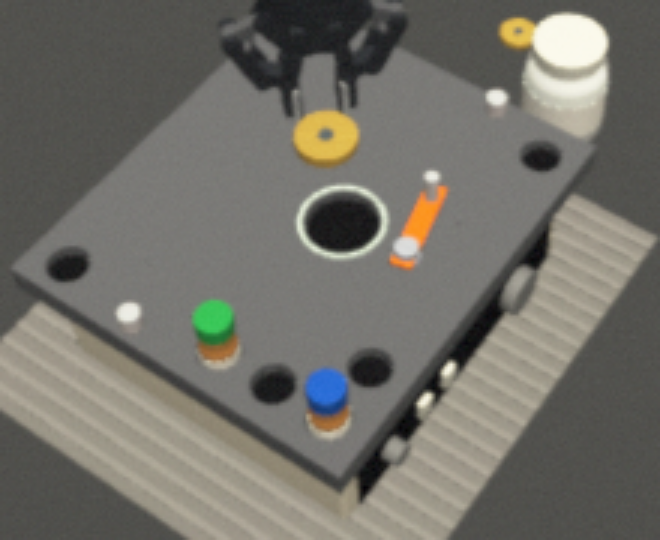

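View pics/w7.png

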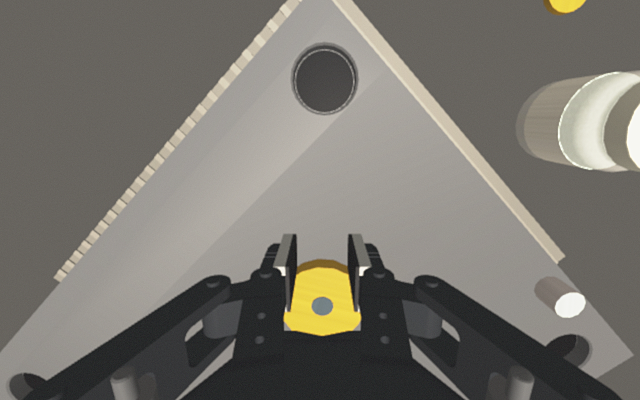

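The disc is cradled between the fingertips at (322,306) in the wrist view and is sliding flat. I'll measure the offset from the scene camera.

```bash
cat > m.py <<'E'
from h import *
from rig import ctrl
d=ctrl.snapshot('scene'); s=ctrl.observe(); H,S,V=cv2.split(cv2.cvtColor(d['img'],cv2.COLOR_BGR2HSV))
m=(H>14)&(H<26)&(S>120)&(V>90); m[:,:250]=0; m[:,336:]=0; m[:185]=0; m[290:]=0
rec=np.array([.583,-.071]); t=np.array([.867,-.499]); l=np.array([.499,.867])
for c,st,mm in blobs(m,120):
    p,r=circ(d,mm,.141); print(st,p.round(4),r.round(4),'to recess',((rec-p)@t).round(4),((rec-p)@l).round(4),'from tcp',(p-s['ee_pos'][:2])@t)
print(s['time'],s['ee_pos'],s['tcp_rot'],s['ft_force'])
E
python3 m.py
```

```text
[268 207  21  19 304] [ 0.5229 -0.0357] 0.0243 to recess 0.0698 -0.0007 from tcp 0.034906897293050534
4.1 [ 0.49199222 -0.01938751  0.13262913] [-90.03491062   0.14430631 -29.95339381] [-0.85077998  0.1421772  -0.47960788]
```

Request:
drive_tool --series '[{"travel": [7, -4, 0], "dr": [0, 0, 0], "fingers": -0.35}, {"travel": [7, -4, 0], "dr": [0, 0, 0], "fingers": -0.35}, {"travel": [7, -4, 0], "dr": [0, 0, 0], "fingers": -0.35}, {"travel": [7, -4, 0], "dr": [0, 0, 0], "fingers": -0.35}, {"travel": [7, -4, 0], "dr": [0, 0, 0], "fingers": -0.35}, {"travel": [5, -3, 0], "dr": [0, 0, 0], "fingers": -0.35}]'

```text
time: 4.7
ee_pos: [0.5338, -0.0435, 0.1323]
tcp_rot: [-90.1, 0.2, -29.9]
ft_force: [-1.8, 0.8, 0.9]
gripper_width: 0.0277
```

```bash
python3 m.py
```

```text
[271 223  22  20 333] [ 0.5634 -0.059 ] 0.0245 to recess 0.023 -0.0006 from tcp 0.03237594099869824
4.75 [ 0.53467992 -0.04396709  0.13243936] [-90.04318065   0.16688191 -29.90667332] [ 1.38080081 -0.79801729 -1.0580829 ]
```

Request:
drive_tool --series '[{"travel": [4.3, -2.5, 0], "dr": [0, 0, 0], "fingers": -0.35}, {"travel": [4.3, -2.5, 0], "dr": [0, 0, 0], "fingers": -0.35}, {"travel": [3, -1.7, 0], "dr": [0, 0, 0], "fingers": -0.35}, {"travel": [3, -1.7, 0], "dr": [0, 0, 0], "fingers": -0.35}, {"travel": [2, -1.2, 0], "dr": [0, 0, 0], "fingers": -0.35}]'

```text
time: 5.25
ee_pos: [0.5524, -0.0543, 0.1325]
tcp_rot: [-90.1, 0.2, -29.9]
ft_force: [-1.0, 0.4, -1.3]
gripper_width: 0.0278
```

```bash
python3 m.py; python3 - <<'E'
from h import *
from rig import ctrl
x=ctrl.snapshot('scene'); cv2.imwrite('pics/scene5.png',cv2.resize(x['img'][170:320,200:360],None,fx=4,fy=4,interpolation=3))
E
```

```text
[272 231  23  22 360] [ 0.5844 -0.0711] 0.0252 to recess -0.0012 -0.0006 from tcp 0.03576518916728614
5.3 [ 0.55269316 -0.0544139   0.13256543] [-90.04543893   0.19490827 -29.91624949] [ 0.3415067  -1.40912703 -0.12237756]
```

View pics/scene5.png

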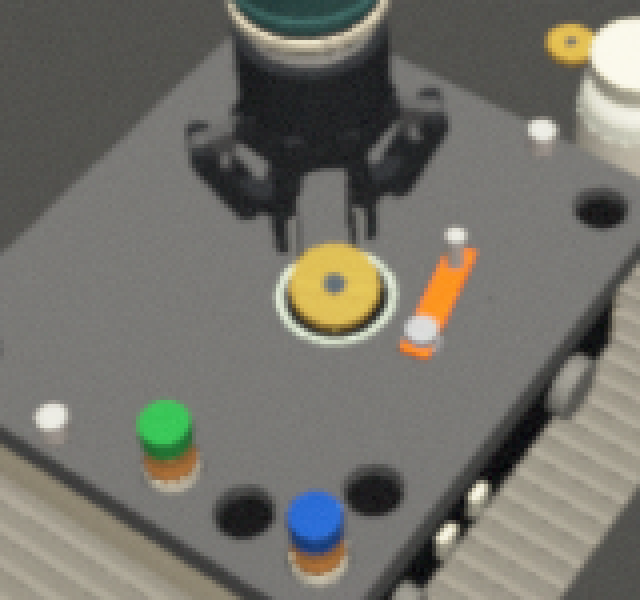

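The disc is leaning into the recess with its front edge down. A dark gap shows at the front, and the rear edge is still on the rim. I'll keep pushing gently.

Request:
drive_tool --series '[{"travel": [2, -1.2, 0], "dr": [0, 0, 0], "fingers": -0.35}, {"travel": [2, -1.2, 0], "dr": [0, 0, 0], "fingers": -0.35}, {"travel": [1, -0.6, 0], "dr": [0, 0, 0], "fingers": -0.35}]'

```text
time: 5.65
ee_pos: [0.5578, -0.0575, 0.1324]
tcp_rot: [-90.0, 0.2, -29.9]
ft_force: [-0.2, 0.1, -0.1]
gripper_width: 0.0274
```

```bash
python3 m.py; python3 - <<'E'
from h import *
from rig import ctrl
x=ctrl.snapshot('scene'); cv2.imwrite('pics/scene6.png',cv2.resize(x['img'][170:320,200:360],None,fx=4,fy=4,interpolation=3))
E
```

```text
[272 234  24  20 340] [ 0.5896 -0.0745] 0.0238 to recess -0.0075 -0.0003 from tcp 0.03590731579242978
5.7 [ 0.55792952 -0.05757955  0.13241483] [-90.04607876   0.16723835 -29.90617298] [ 1.10473431 -0.57798243 -0.84727195]
```

View pics/scene6.png

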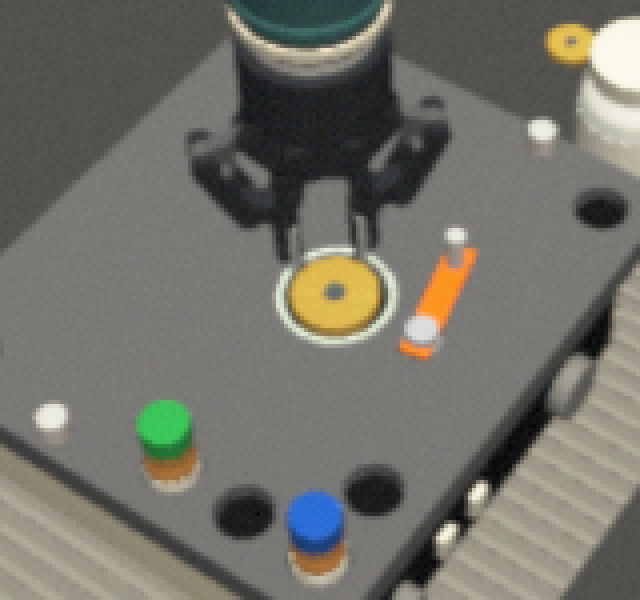

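The disc seems to have dropped: the contact force is gone and it looks flush inside the white ring. I'll back off, rise and check.

Request:
drive_tool --series '[{"travel": [-9, 5, 0], "dr": [0, 0, 0], "fingers": -0.35}, {"travel": [-4, 2, 30], "dr": [0, 0, 0], "fingers": -0.6}, {"travel": [-10, 20, 30], "dr": [0, 0, 0], "fingers": -1}, {"travel": [-10, 20, 10], "dr": [0, 0, 0], "fingers": -1}, {"travel": [0, 0, 0], "dr": [0, 0, 0], "fingers": -1}]'

```text
time: 6.25
ee_pos: [0.5196, -0.0082, 0.2028]
tcp_rot: [-90.1, 0.5, -30.0]
ft_force: [-0.1, 0.2, 0.7]
gripper_width: 0.0001
```

```bash
python3 - <<'E'
from h import *
from rig import ctrl
for n,bx in(('scene',(170,200)),('side',(90,290))):
    d=ctrl.snapshot(n); im=d['img']; H,S,V=cv2.split(cv2.cvtColor(im,cv2.COLOR_BGR2HSV))
    B=np.zeros(H.shape,bool); B[bx[0]:bx[0]+140,bx[1]:bx[1]+150]=1
    for nm,m,z in(('brass',(H>14)&(H<26)&(S>120)&(V>90),.132),('white',(S<60)&(V>150),.132)):
        for c,st,mm in blobs(m&B,70):
            p,r=circ(d,mm,z); print(n,nm,c,st,p.round(4),r.round(4))
    cv2.imwrite(f'pics/{n}7.png',cv2.resize(im[bx[0]:bx[0]+140,bx[1]:bx[1]+160],None,fx=4,fy=4,interpolation=3))
print(ctrl.observe()['ee_pos'],ctrl.observe()['tcp_rot'])
E
```

```text
scene brass [341.83157895 180.61052632] [336 176  12  11  95] [0.5317 0.1497] 0.0147
scene brass [283.47507331 243.57478006] [272 234  24  20 341] [ 0.5842 -0.0706] 0.0242
scene brass [310.11267606 242.81690141] [305 237  11  13  71] [ 0.6204 -0.0268] 0.0119
scene white [347.27777778 197.23611111] [344 189   6  20  72] [0.5827 0.1237] 0.0181
scene white [283.71962617 243.24766355] [268 231  32  26 214] [ 0.584 -0.07 ] 0.0323
scene white [336.43013366 294.23329283] [313 263  37  47 823] [ 0.7351 -0.0651] 0.0426
scene white [210.39769452 302.31123919] [200 289  32  21 347] [ 0.6008 -0.2566] 0.0264
side brass [355.18681319 160.83516484] [347 153  21  15 182] [ 0.5821 -0.0653] 0.0194
side white [353.42708333 161.22916667] [343 150  30  20  96] [ 0.5822 -0.0704] 0.0303
side white [432.31034483 211.96551724] [419 180  21  50 493] [ 0.4046 -0.0519] 0.0432
[ 0.52006413 -0.00975476  0.20146686] [-90.19576976   0.48410526 -30.03686447]
```

View pics/scene7.png

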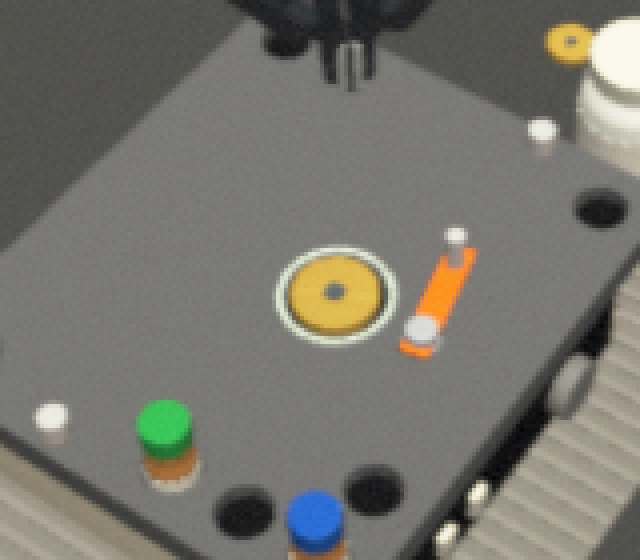

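View pics/side7.png

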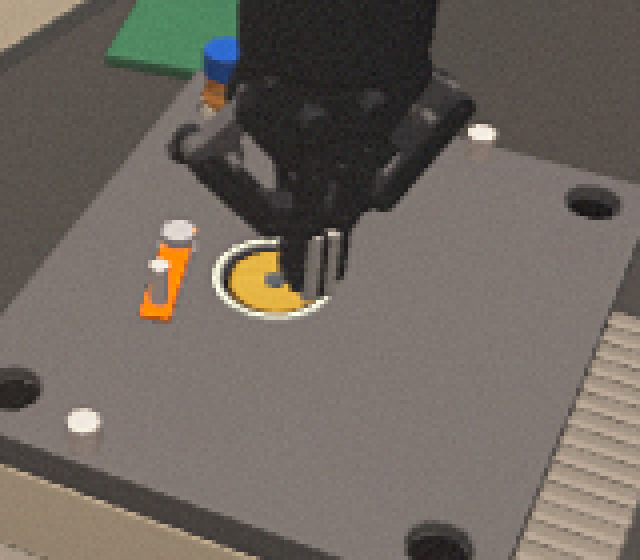

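The disc is seated and flush. Its centre is within 1 mm of the ring centre and its apparent radius at z = 0.132 is 24.2 mm. Next is the clip: I'll open the jaws to about 40 mm and lower them around the post so one inner pad can push it.

Request:
drive_tool --series '[{"travel": [40, 0, 2], "dr": [0, 0, 0], "fingers": -0.06}, {"travel": [35, -2, 0], "dr": [0, 0, 0], "fingers": -0.06}, {"travel": [14, -1, 0], "dr": [0, 0, 0], "fingers": -0.06}, {"travel": [0, 0, 0], "dr": [0, 0, 0], "fingers": -0.06}, {"travel": [0, 0, 0], "dr": [0, 0, 0], "fingers": -0.06}]'

```text
time: 6.85
ee_pos: [0.6067, -0.0155, 0.1959]
tcp_rot: [-90.6, 1.0, -30.1]
ft_force: [0.1, 0.3, 0.2]
gripper_width: 0.0399
```

```bash
python3 - <<'E'
from h import *
from rig import ctrl
d=ctrl.snapshot('side'); cv2.imwrite('pics/side8.png',cv2.resize(d['img'][60:240,260:460],None,fx=3.3,fy=3.3,interpolation=3))
s,d=wlook(ctrl,'w8'); print(s['time'],s['ee_pos'],s['tcp_rot'],s['gripper_width'],np.abs(s['joint_vel']).max())
E
```

```text
6.9 [ 0.60639454 -0.01551434  0.1958969 ] [-90.59154893   1.02992126 -30.12089255] 0.04007828306502968 1.1754758071495404
```

View pics/w8.png

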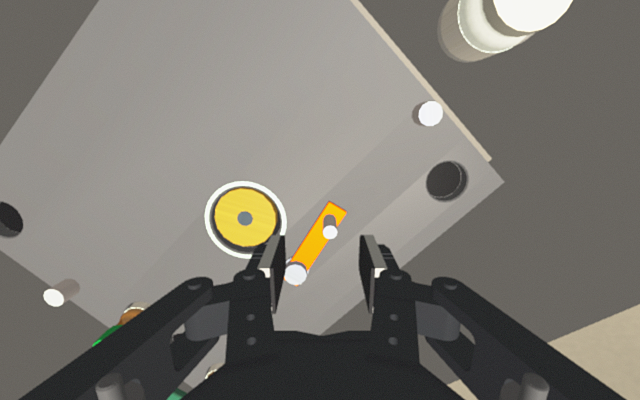

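View pics/side8.png

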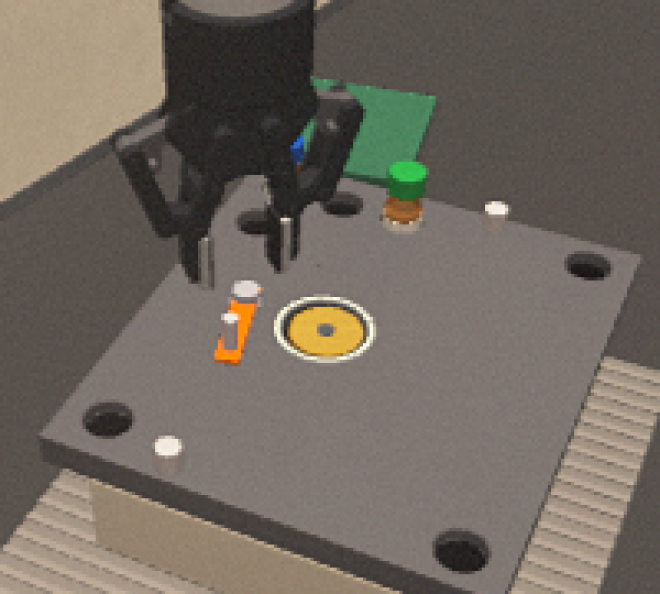

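The wrist view shows the post top at (330,232), the pivot at (296,273) and the disc flush in its ring at (245,218). I'll convert these to positions.

```bash
python3 - <<'E'
from h import *
from rig import ctrl
s,d=wlook(ctrl,'w9')
p=onz(d,(330,232.5),.163)[:2];h=onz(d,(296,273),.145)[:2];r=onz(d,(245.5,219),.132)[:2]
print(s['ee_pos'],p,h,r,np.linalg.norm(p-h),np.linalg.norm(h-r))
c=np.array([.6142,-.0116])
Rt=R.from_euler('xyz',s['tcp_rot'],degrees=True); print((R.from_euler('xyz',[-90,0,-30],degrees=True)*Rt.inv()).as_rotvec(degrees=True))
print('tool y',Rt.as_matrix()[:,1])
E
```

```text
[ 0.60620296 -0.01532032  0.19624738] [ 0.61329627 -0.0136268 ] [ 0.63596332 -0.05617095] [ 0.58231582 -0.07077031] 0.04820579867174954 0.0555985215421522
[-0.01106499 -1.16853748  0.10929767]
tool y [-2.03932159e-02  2.12558871e-04 -9.99792014e-01]
```

Request:
drive_tool --series '[{"travel": [7, 2, 0], "dr": [0, -1.2, 0], "fingers": -0.06}, {"travel": [0, 0, 0], "dr": [0, 0, 0], "fingers": -0.06}]'

```text
time: 7.2
ee_pos: [0.6127, -0.0131, 0.1969]
tcp_rot: [-89.9, -0.1, -30.1]
ft_force: [-0.3, -0.3, -0.6]
gripper_width: 0.0399
```

```bash
python3 - <<'E'
from h import *
from rig import ctrl
s,d=wlook(ctrl,'w10'); s=ctrl.observe(); print(s['ee_pos'],s['tcp_rot'])
E
```

```text
[ 0.6123825  -0.01320913  0.19693645] [-89.92983788  -0.10836586 -30.11189229]
```

Request:
drive_tool --series '[{"travel": [1, 0, -25], "dr": [0, 0, 0], "fingers": -0.06}, {"travel": [0, 0, -20], "dr": [0, 0, 0], "fingers": -0.06}, {"travel": [0, 0, -3], "dr": [0, 0, 0], "fingers": -0.06}, {"travel": [0, 0, 0], "dr": [0, 0, 0], "fingers": -0.06}]'

```text
time: 7.65
ee_pos: [0.6139, -0.0129, 0.1507]
tcp_rot: [-89.8, -0.4, -30.1]
ft_force: [0.3, -0.4, 0.7]
gripper_width: 0.0403
```

```bash
python3 - <<'E'
from h import *
from rig import ctrl
d=ctrl.snapshot('side'); cv2.imwrite('pics/side11.png',cv2.resize(d['img'][60:240,260:460],None,fx=3.3,fy=3.3,interpolation=3))
d=ctrl.snapshot('scene'); cv2.imwrite('pics/scene11.png',cv2.resize(d['img'][160:310,220:400],None,fx=3.3,fy=3.3,interpolation=3))
s,d=wlook(ctrl,'w11'); s=ctrl.observe(); print(s['ee_pos'],s['tcp_rot'],s['ft_force'])
E
```

```text
[ 0.61482679 -0.0129869   0.15190333] [-89.75276202  -0.47354634 -30.07523076] [-0.15501847 -0.5841999   0.00916534]
```

View pics/w11.png

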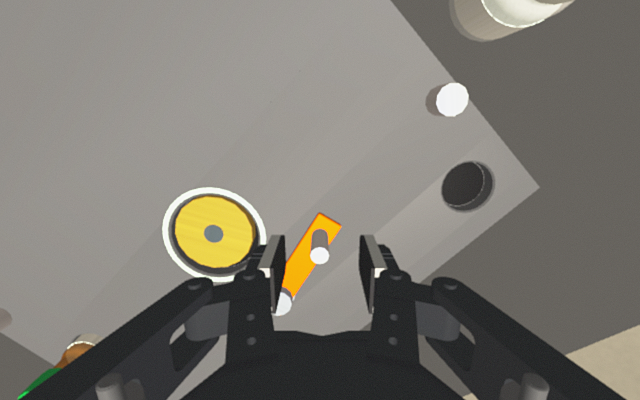

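View pics/scene11.png

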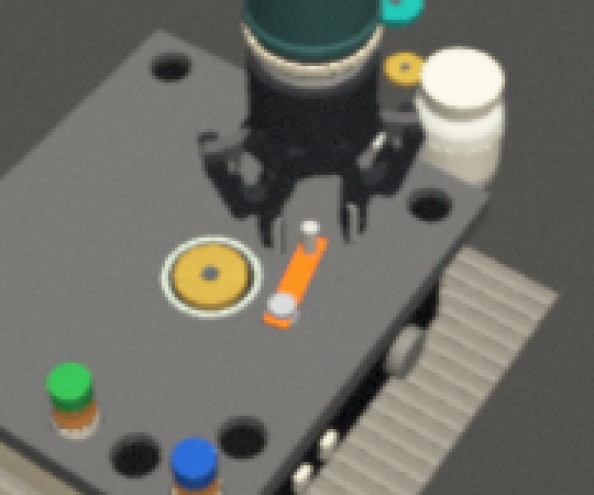

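The post stands centred between the pads at (319,255), with no contact. I'll start the sweep along the arc.

Request:
drive_tool --series '[{"travel": [-5, -6, -3], "dr": [0, 0.5, 0], "fingers": -0.06}, {"travel": [-4, -7, -2], "dr": [0, 0, 0], "fingers": -0.06}, {"travel": [-5, -2, 0], "dr": [0, 0, 0], "fingers": -0.06}, {"travel": [-5, -3, 0], "dr": [0, 0, 0], "fingers": -0.06}, {"travel": [-4.5, -4.5, 0], "dr": [0, 0, 0], "fingers": -0.06}, {"travel": [-4.5, -5, 0], "dr": [0, 0, 0], "fingers": -0.06}]'

```text
time: 8.4
ee_pos: [0.5863, -0.0415, 0.1493]
tcp_rot: [-89.8, -0.2, -30.1]
ft_force: [1.6, 1.4, -1.1]
gripper_width: 0.0402
```

```bash
cat > q.py <<'E'
import sys
from h import *
from rig import ctrl
k=sys.argv[1]
d=ctrl.snapshot('scene'); cv2.imwrite(f'pics/scene{k}.png',cv2.resize(d['img'][160:310,220:400],None,fx=3.3,fy=3.3,interpolation=3))
s,d=wlook(ctrl,'w'+k); s=ctrl.observe(); print(s['time'],s['ee_pos'],s['tcp_rot'],s['ft_force'])
E
python3 q.py 12
```

```text
8.5 [ 0.58615756 -0.04229307  0.14936152] [-89.87042662  -0.19766537 -30.10076289] [-0.42145373 -0.57252873  0.56899445]
```

View pics/w12.png

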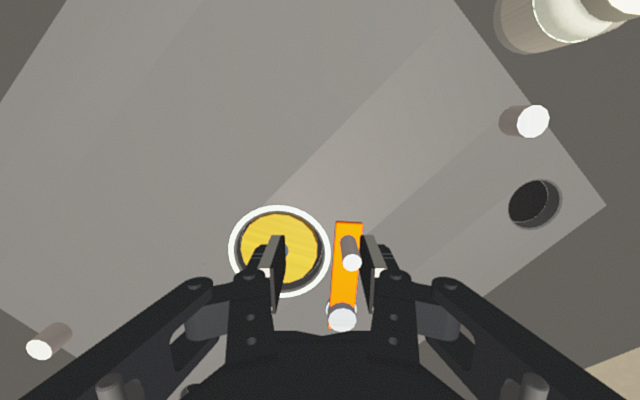

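The right pad is pushing the post at (352,262) and the clip is rotating as planned. I'll continue.

Request:
drive_tool --series '[{"travel": [-2.5, -5, -1], "dr": [0, 0, 0], "fingers": -0.06}, {"travel": [-2, -5.5, 0], "dr": [0, 0, 0], "fingers": -0.06}, {"travel": [-1.5, -6, 0], "dr": [0, 0, 0], "fingers": -0.06}, {"travel": [-1, -6.5, 0], "dr": [0, 0, 0], "fingers": -0.06}, {"travel": [0, -6.5, 0], "dr": [0, 0, 0], "fingers": -0.06}, {"travel": [0.5, -5, 0], "dr": [0, 0, 0], "fingers": -0.06}]'

```text
time: 9.1
ee_pos: [0.579, -0.0791, 0.1485]
tcp_rot: [-89.9, -0.2, -30.1]
ft_force: [-0.4, 0.8, -0.7]
gripper_width: 0.0404
```

```bash
python3 q.py 13
```

```text
9.2 [ 0.57927533 -0.07952743  0.14862315] [-89.86932034  -0.22106449 -30.10376754] [-0.27381938 -0.96231225  0.22596721]
```

View pics/w13.png

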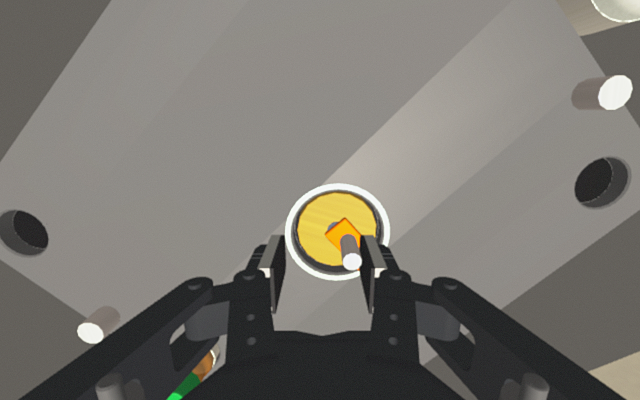

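View pics/scene13.png

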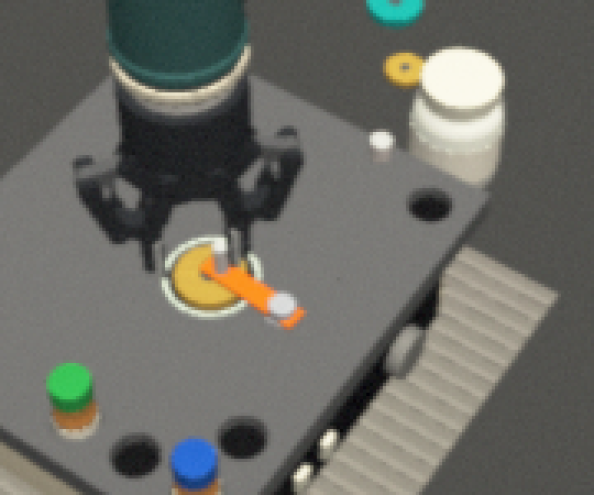

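The arm is nearly across the disc. I'll make small pushes until the stop shows up as a force.

Request:
drive_tool --series '[{"travel": [0.5, -2.5, 0], "dr": [0, 0, 0], "fingers": -0.06}, {"travel": [0.5, -2.5, 0], "dr": [0, 0, 0], "fingers": -0.06}]'

```text
time: 9.4
ee_pos: [0.5801, -0.0837, 0.1484]
tcp_rot: [-89.8, -0.1, -30.1]
ft_force: [-1.3, 9.9, 2.2]
gripper_width: 0.04
```

A 9.9 N reaction in y means the clip is at its stop. I'll centre the jaws off the post, then rise clear.

Request:
drive_tool --series '[{"travel": [4, 7, 0], "dr": [0, 0, 0], "fingers": -0.06}, {"travel": [3, 5, 0], "dr": [0, 0, 0], "fingers": -0.06}, {"travel": [0, 0, 0], "dr": [0, 0, 0], "fingers": -0.06}]'

```text
time: 9.7
ee_pos: [0.5881, -0.0714, 0.1486]
tcp_rot: [-89.8, -0.2, -30.1]
ft_force: [0.8, -0.6, -0.3]
gripper_width: 0.0401
```

```bash
python3 q.py 14
```

```text
9.8 [ 0.58778247 -0.07178444  0.14849515] [-89.82384997  -0.1657669  -30.12947006] [-0.67494723 -0.43815102  0.43279671]
```

View pics/w14.png

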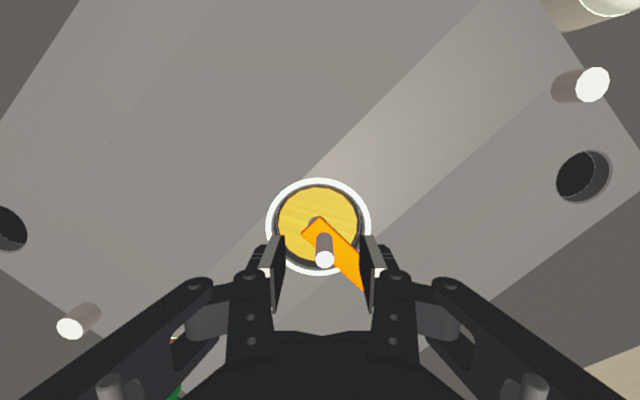

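The post at (325,256) stands free between the pads. Next I'll rise and pull back towards the robot.

Request:
drive_tool --series '[{"travel": [0, 0, 25], "dr": [0, 0, 0], "fingers": -0.06}, {"travel": [0, 0, 40], "dr": [0, 0, 0], "fingers": -0.06}, {"travel": [0, 0, 40], "dr": [0, 0, 0], "fingers": -0.06}, {"travel": [-40, 15, 20], "dr": [0, 0, 0], "fingers": -0.06}, {"travel": [-40, 15, 0], "dr": [0, 0, 0], "fingers": -0.06}, {"travel": [-40, 10, 0], "dr": [0, 0, 0], "fingers": -0.06}, {"travel": [0, 0, 0], "dr": [0, 0, 0], "fingers": -0.06}]'

```text
time: 10.5
ee_pos: [0.4628, -0.0318, 0.276]
tcp_rot: [-90.0, -0.1, -30.1]
ft_force: [0.5, -0.6, -0.3]
gripper_width: 0.0398
```

```bash
python3 q.py 15; python3 - <<'E'
from h import *
from rig import ctrl
d=ctrl.snapshot('side'); cv2.imwrite('pics/side15.png',cv2.resize(d['img'][60:240,260:460],None,fx=3.3,fy=3.3,interpolation=3))
d=ctrl.snapshot('scene'); H,S,V=cv2.split(cv2.cvtColor(d['img'],cv2.COLOR_BGR2HSV))
old=cv2.imread('pics/scene0.png'); Ho,So,Vo=cv2.split(cv2.cvtColor(old,cv2.COLOR_BGR2HSV))
for h,s_ in((H,S),(Ho,So)):
  for lo,hi in((50,75),(105,125)):
    m=(h>lo)&(h<hi)&(s_>140); m[:255]=0; print([ (c.round(1)) for c,st,_ in blobs(m,40)])
for dd in(V,Vo):
  S_=S if dd is V else So
  m=(S_<60)&(dd>190); m[:160]=0; m[220:]=0; m[:,:340]=0; print([c.round(1) for c,st,_ in blobs(m,100)])
m=(S<60)&(V>150); m[:225]=0;m[275:]=0;m[:,:265]=0;m[:,320:]=0; print([(c.round(1),st[4]) for c,st,_ in blobs(m,8)])
E
```

```text
10.6 [ 0.46655145 -0.03263436  0.27654698] [-89.93838778  -0.24882436 -30.15897839] [0.53647827 0.47001283 0.49622758]
[array([240.9, 276.9])]
[array([278.4, 299.9])]
[array([240.9, 276.9])]
[array([278.4, 299.9])]
[array([359.7, 183.4]), array([359.4, 199.5])]
[array([359.7, 183.4]), array([359.3, 199.5])]
[(array([282.9, 242.1]), np.int32(223)), (array([305.3, 252. ]), np.int32(57))]
```

View pics/scene15.png

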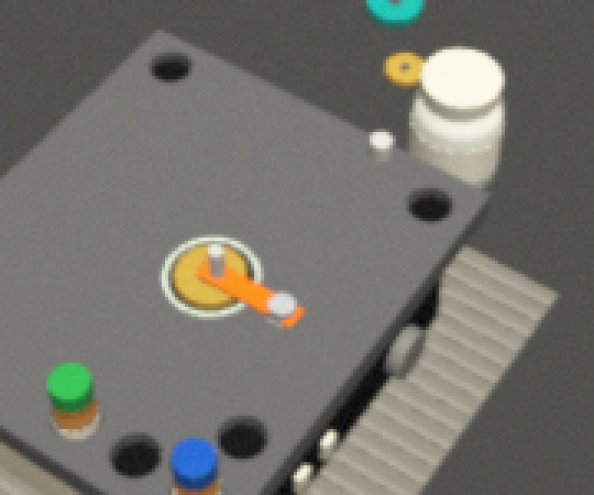

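View pics/side15.png

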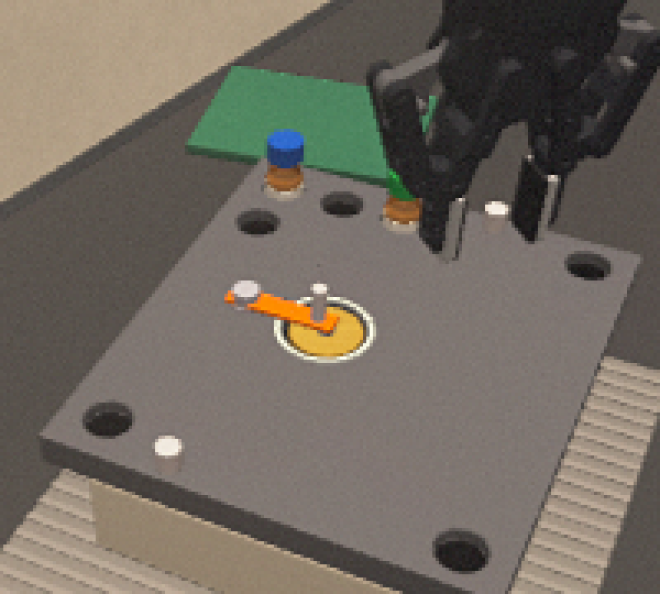

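The clip lies across the flush disc, the vials and jar are at unchanged pixels, and the arm is clear. Before handing in, I'll check the clip angle.

```bash
python3 - <<'E'
from h import *
from rig import ctrl
d=ctrl.snapshot('scene')
p=onz(d,(285.7,235.8),.163)[:2];h=onz(d,(305.3,252),.145)[:2];r=onz(d,(283.6,243.2),.132)[:2]
print(p,h,r,np.linalg.norm(p-h)); a=p-h;b=r-h
print('clip angle',np.arctan2(b[0]*a[1]-b[1]*a[0],a@b)*-1, ctrl.observe()['ft_force'],np.abs(ctrl.observe()['joint_vel']).max())
ctrl.close_job()
E
```

```text
[ 0.59071604 -0.0685024 ] [ 0.63846437 -0.05636629] [ 0.58391547 -0.07016088] 0.049266507355029444
clip angle -0.0012059501810896803 [-0.1605162   0.57096489  0.40170255] 0.7378428699825734
the job is handed in; nothing more can be done
```

I pushed the brass disc across the platform with the two fingertips until it dropped into its recess. Then I pushed the clip's post along its arc to its stop and moved the arm clear. The job was handed in at about 10.7 s.

**Disc:** After it dropped, the scene camera put its centre within about 1 mm of the white ring's centre. It looked flat and flush in both the scene and side views. The side camera's own fit was off by about 5 mm, because the gripper hid part of the disc.

**Clip:** The stop pushed back with about 10 N. The last picture gives a clip angle of about 0.00 rad, with the post 49 mm from the hinge against 50 mm nominal.

**Bystanders:** Both vial caps and the jar lid sat at the same pixels as at the start, within 0.1 px.

**Robot:** The gripper finished about 11 cm above the vial caps, with wrist force at noise level.

I did not measure the disc's depth or tilt directly. That it lies on the recess floor rests on the camera views alone.

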